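Clamp a handle blank to the spring-gauge mark

ROBOT

A 6-joint arm with a two-finger parallel gripper is mounted at the origin on the work surface. World frame = base frame: x ahead of the robot, y to its left, z up, the work surface at z = 0. Lengths are in m, angles in rad, forces in N, time in s.
With the tool pointing down it reaches from about 0.35 to 0.975 m from the base axis. Payload 4.9 kg.
Tool frame: the origin (TCP) lies where the fingers leave the gripper's body, on its centre line; the fingertips stand 73 mm ahead of it and the grasp point (between the pads) lies 54 mm ahead of it; z points along the fingers, y is the direction in which the jaws open and shut (so a half turn about z gives the same grasp; the last joint's range is limited). The gripper opens to 85 mm and grips with 20 to 120 N. Pads are 22 mm wide; open, the fingers measure 114 mm over their backs; the gripper's body (76 mm by 85 mm) begins 54 mm behind the grasp point. The pads swing forward as they close: fully open they stand 13 mm farther back than shut.
Start: joints at [-1.379, 0.053, 1.613, -0, 1.476, -0.119], TCP at [0.191, -0.595, 0.304] pointing down, gripper open.
Joint ranges: [-3.01, 3.01], [-1.01, 2.22], [0.06, 2.58], [-1.02, 4.17], [0.09, 2.62], [-3.14, 3.14]. Speed limits (rad/s): [2.57, 2.57, 3.14, 3.14, 3.14, 3.14].

INTERFACE

Orientations are given as a rotation vector (axis times angle).
In Python, from station import monitor, vision, workorder gives the robot as it stands.
- The arm moves only by the tool arm_command, never from a script. Its argument "rows" is text: rows parted by semicolons, each of 6 numbers parted by spaces: the shift along the world's x, y, z in mm, then the turn, a rotation vector about the world's x, y, z in degrees. In form: tx ty tz wx wy wz; .... A call has 1 to 12 rows; each row is the pose to reach, as a shift and turn from the pose measured when the call began; what a row does not reach only later rows make up. A row lasts 1/8 s, in which the tool goes at most 62.5 mm and 10.7 degrees, less where a joint would pass 70% of its speed; a pose out of reach is approached as far as the arm can. A call with a gripper value outside its range is refused whole. "jaw" is the opening, from 0 (shut) to 1 (fully open), set as the call begins (left out, the last holds). The fingers move at their own pace and stop on an object; "squeeze" is the grip in N (left out, the last holds). Time passes only in rows, so rows that repeat a pose let the fingers close. It gives the time, the measured TCP pose, the force and the opening at its end, in the units of the state.
- monitor.get_obs(): the state, without advancing time (a new reading comes with each control period).
- vision.get_image(name): name is "side" or "top" or "wrist"; returns a dict with "frame" (384x512x3 uint8, red, green, blue), "vfov" (degrees; the focal length in pixels is half the picture's height over the tangent of half this angle, whatever the lens; pixels are square), "cx", "cy" (the principal point, pixels), "distortion" ([k1, k2, p1, p2, k3] as OpenCV has them; the pictures are not rectified), "R" (3x3) and "t" (3): a world point X has camera coordinates R X + t; the wrist camera has in their place "T_tool_cam" (4x4, takes a point from camera to tool coordinates, whose origin is the TCP and whose axes are the flange's). Camera axes: x right, y down, z forward; pixel columns grow to the right and rows downward; lengths in m; the calibration is good to about 2 mm. A picture is of the moment at which its call begins: read the wrist's pose just before it. There is no depth.
- workorder.finish_job(): hands the job in, once; it reports no verdict.
The state is a dict: "t": time; "q": joint angles; "dq": joint speeds; "effort": joint torques, N m; "tool_pos": TCP position; "tool_rot": TCP orientation; "contact_force": force on the tool from outside, world axes, zero at the start; "wrist_torque": the same for the moment, N m; "opening": finger opening in m.
Only numpy, scipy, OpenCV 4.12 (cv2) and the standard library are available. Lean on these libraries where they do the work, as an engineer would, in place of code of your own. Each camera call takes 0.05 s, during which the arm holds its last target. There are 200 camera calls.

TASK

Take the pale beech handle blank from the grey rack, lay it gently in the V-cradle of the clamping fixture and let go of it. Then turn the black bar knob clockwise, without forcing, until the sprung plunger presses the blank against the end stop and the red pointer stands on the blue mark - do not run well past the mark, as that crushes the wood. Work the carriage only with the knob, and leave the other things on the bench alone.

Things in the scene. Friction and masses are not known exactly. Their poses are not given: they have to be found in the camera images.
- beech_blank_center (a point): Centre of the pale beech blank with two dark rings: a loose cylinder 40 mm in diameter, 130 mm long, about 0.12 kg, axis along y. It lies level on two V supports of the grey rack, axis 36 mm above the bench; 60 mm in its middle are free for the fingers, down to the rack's 10 mm floor. An equal walnut blank lies beside it, 95 mm away; which has which place varies.
- beech_blank: The same beech blank; origin at its centre, y along its axis.
- walnut_blank_center (a point): Centre of the dark walnut blank, same size, in the other place of the rack. Leave it.
- cradle (a point): Where the centre of the blank lies when it rests in the two wooden V supports (32 to 52 mm either side along y, free between them down to the 12 mm base plate); 55 mm above the bench. y: clamp axis, towards plunger and knob; z up. The green end stop's face, not measured, is 71 to 91 mm off at -y, the plunger at least 72 mm at +y: lay the blank's centre within 4 mm of here along y.
- plunger_tip (a point): Centre of the rubber tip (26 mm in diameter) of the steel plunger, facing the blank along the cradle's -y axis. The plunger is sprung in the aluminium carriage: 2 N at rest, 0.4 N more per mm that it is pushed back, 12 N on the mark, 36 mm of travel.
- plunger: The plunger; its origin is a reference only (on the fixture's base at the start); same axes as the cradle.
- pointer (a point): End of the plunger's red pointer, on the carriage's white scale plate, 70 mm above the bench, 22 mm to the cradle's +x side. Seen from above it slides along the plate as the spring is compressed.
- mark (a point): Centre of the blue mark line (4 mm wide, across the white scale plate) on the carriage, 70 mm above the bench; axes as the cradle's. With the spring at rest the pointer stands 25 mm from the mark towards -y; it closes on the mark as the spring is compressed and is right when level with it along y.
- carriage: Aluminium carriage with the white scale plate, 52 mm wide and 135 mm long, sliding along the cradle's y axis out of the green housing; same axes, origin a reference only. Driven by the knob through a rack.
- knob_grip (a point): Centre of the knob's black bar, on its vertical turning axis, 130 mm above the bench, on the green housing (86 by 60 mm, top at 90 mm; 216 mm from the cradle towards +y). The bar is 52 mm long along this point's x, 14 mm thick along y, 34 mm tall, with 20 mm free below it round a 20 mm stem. It turns with the knob; grip it across its thickness.
- knob (a joint): Angle of the knob, rad, grows clockwise seen from above, up to 5.4. Each rad moves the carriage 16 mm towards the stop. About 0.28 N m of drag holds it where it is left; the spring adds 0.19 N m at the mark. From the start it takes some 2.4 to 4 rad to reach the mark, so regrasp.
- fixture: The whole fixture, fixed: dark steel base plate 110 by 400 by 12 mm with V-cradle and green housing; axes as the cradle's, origin on the bench under the cradle's centre.
- glue: White glue bottle, 56 mm wide, 150 mm tall; origin under its base. Leave it.
- gouge: Long turning gouge lying on the bench, 430 mm long. Leave it.
- plane_block: Red-brown wooden block, 170 by 50 by 55 mm. Leave it.
- pencil_cup: Blue cup, 76 mm wide, 100 mm tall. Leave it.
- mallet: Carver's mallet standing on its dark head, 90 mm wide, 240 mm tall. Leave it.
There are look-alikes about, which are no part of the job. What is shaped like the beech_blank but green or orange is not meant.

How it is judged:
By the outcome, as a careful person would: the job done as asked, in the order asked, and still so for the second after the job is handed in, with the robot touching nothing.
It also fails if it takes over 72 s, if anything falls off the work surface, if the arm or the gripper's body presses on something with over 40 N, if the wrist force passes 120 N, or if a joint passes its speed limit or range.

## Working session

There is one attempt and no reset: what is moved stays moved. The work goes in short steps, Python scripts to look and compute and a tool call to move; the robot and the scene stay as the last step left them, time stands still between calls to the robot, and variables do not carry over. Pictures are saved under pics/ and viewed, about 8 in all and at most 12, crops included, and the job is handed in when it is done.

Besides the shell and the picture viewer there is one more tool, called after "Call:" as name(argument=value, ...) on one line, values as JSON. arm_command: Moves the arm, as the interface text tells. Its arguments: {"type":"object","properties":{"rows":{"type":"string"},"jaw":{"type":"number"},"squeeze":{"type":"number"}},"required":["rows"]}

```bash
ls; mkdir -p pics
cat > h.py <<'E'
import numpy as np, cv2
from scipy.spatial.transform import Rotation as Ro
from station import monitor, vision, workorder
def cam(name):
    o=monitor.get_obs(); d=vision.get_image(name); h=d["frame"].shape[0]
    f=h/2/np.tan(np.radians(d["vfov"])/2)
    d["K"]=np.array([[f,0,d["cx"]],[0,f,d["cy"]],[0,0,1.]]); d["D"]=np.array(d["distortion"],float)
    if "T_tool_cam" in d:
        T=np.eye(4); T[:3,:3]=Ro.from_rotvec(o["tool_rot"]).as_matrix(); T[:3,3]=o["tool_pos"]
        W=np.linalg.inv(T@np.array(d["T_tool_cam"])); d["R"]=W[:3,:3]; d["t"]=W[:3,3]
    d["R"]=np.array(d["R"]); d["t"]=np.array(d["t"]); return d
def ray(d,px):
    u=cv2.undistortPoints(np.array(px,float).reshape(-1,1,2),d["K"],d["D"]).reshape(-1,2)
    v=np.c_[u,np.ones(len(u))]@d["R"]; return -d["R"].T@d["t"], v
def onz(d,px,z):
    c,v=ray(d,px); return c+v*((z-c[2])/v[:,2])[:,None]
def proj(d,X):
    return cv2.projectPoints(np.array(X,float).reshape(-1,3),cv2.Rodrigues(d["R"])[0],d["t"],d["K"],d["D"])[0].reshape(-1,2)
def save(d,fn,crop=None,s=1.5):
    im=d["frame"][:,:,::-1]
    if crop: x0,y0,x1,y1=crop; im=im[y0:y1,x0:x1]
    cv2.imwrite("pics/"+fn,cv2.resize(im,None,fx=s,fy=s,interpolation=cv2.INTER_CUBIC))
E
python3 - <<'E'
from h import *
o=monitor.get_obs(); print(o)
for n in ("top","side"):
    d=cam(n); np.save(n+"0.npy",d["frame"]); save(d,n+"0.png"); print(n,d["vfov"],-d["R"].T@d["t"],d["R"].round(2).tolist())
E
```

```text
pics
{'t': 0.0, 'q': array([-1.37899693e+00,  5.33507735e-02,  1.61425892e+00,  2.17159544e-07,
        1.47598851e+00, -1.18992086e-01]), 'dq': array([-0.0008739 ,  0.00100864,  0.00096479, -0.00051326, -0.0023809 ,
       -0.00079896]), 'effort': array([ 1.18922115e-03, -3.93677008e+01, -3.70177031e+01, -2.54681345e-04,
        6.94888717e-03,  7.45317152e-06]), 'tool_pos': array([ 0.19104949, -0.59460083,  0.30268759]), 'tool_rot': array([-3.10175751e+00, -4.85917464e-01,  1.14245424e-04]), 'contact_force': array([0.19620671, 0.25927993, 0.42750086]), 'wrist_torque': array([-0.0088986 ,  0.03732873,  0.00974396]), 'opening': 0.08501146974103606}
top 45.64048103121814 [0.23259233 0.00913735 1.68767005] [[-0.02, -1.0, 0.01], [-0.99, 0.02, -0.17], [0.17, -0.01, -0.99]]
side 50.52008175291369 [-0.17286629  0.84419275  0.86197526] [[-0.78, -0.63, 0.02], [-0.37, 0.43, -0.82], [0.5, -0.65, -0.57]]
```

View pics/top0.png

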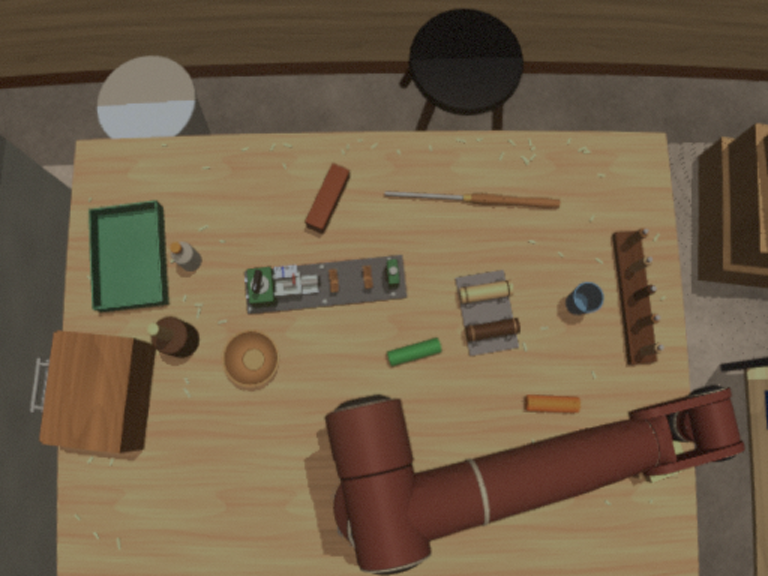

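View pics/side0.png

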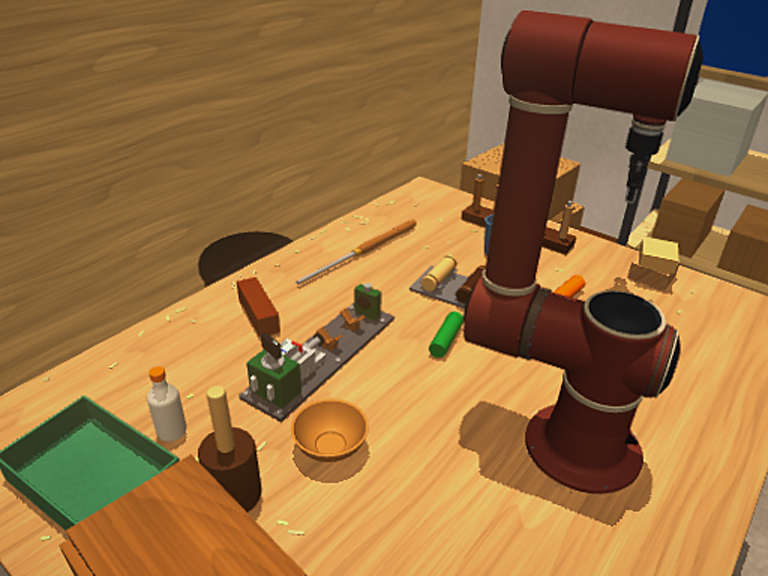

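Top view (768×576 display): the candidates are the beech blank (486,291), the walnut (493,330), a green look-alike (414,351) and an orange one (552,404). I choose the pale one with two rings at (486,291), in the grey rack. Fixture: knob at (258,285), V supports at (334,281) and (367,277), green stop at (392,272).

Run:
```python
from h import *
d=cam("top")
P=lambda x,y,z:onz(d,[[x/1.5,y/1.5]],z)[0].round(4)
print("beech",P(486,291,.036),"ends",P(461,294,.036),P(512,289,.036))
print("walnut",P(493,330,.036))
print("V",P(334,281,.05),P(367,277,.05),"stop",P(392,272,.07),"knob",P(258,285,.14))
print("plate corners",[P(a,b,.012) for a,b in((404,257),(406,298),(246,312),(245,268))])
save(d,"crop1.png",(150,140,370,250),3.6)
```

```text
beech [ 0.5137 -0.2739  0.036 ] ends [ 0.5072 -0.2117  0.036 ] [ 0.5178 -0.3389  0.036 ]
walnut [ 0.4169 -0.2871  0.036 ]
V [0.5417 0.0987 0.05  ] [0.5504 0.0183 0.05  ] stop [ 0.5579 -0.0423  0.07  ] knob [0.5182 0.2693 0.14  ]
plate corners [array([ 0.6075, -0.075 ,  0.012 ]), array([ 0.5032, -0.0775,  0.012 ]), array([0.4741, 0.32  , 0.012 ]), array([0.5857, 0.3243, 0.012 ])]
```

View pics/crop1.png

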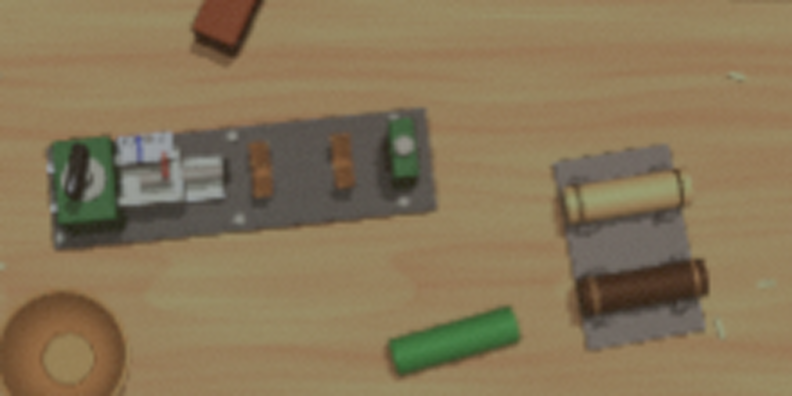

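The crop confirms the choice: beech with two dark rings at crop (628,196), walnut at (645,287). The fixture lies nearly along y, with the red pointer at (165,165) and the blue mark at (139,148).

Run:
```python
from h import *
d=cam("wrist"); print(np.array(d["T_tool_cam"]).round(3),d["vfov"])
```

```text
[[ 0.    -0.949 -0.317  0.081]
 [ 1.     0.    -0.    -0.   ]
 [ 0.    -0.317  0.949 -0.07 ]
 [ 0.     0.     0.     1.   ]] 63.46155978519565
```

Call:
arm_command(rows="35 40 5 0 0 10; 75 80 10 0 0 20; 115 120 15 0 0 29; 155 160 20 0 0 39; 195 200 25 0 0 49; 235 240 30 0 0 58; 275 280 35 0 0 68; 310 322 40 0 0 77; 310 322 40 0 0 77; 310 322 40 0 0 77", jaw=1)

```text
t: 1.45
tool_pos: [0.5008, -0.2729, 0.3428]
tool_rot: [-2.126, -2.311, 0.002]
contact_force: [-0.1, -0.7, -0.9]
opening: 0.0854
```

Run:
```python
from h import *
d=cam("wrist"); save(d,"w1.png",None,1.5)
hsv=cv2.cvtColor(d["frame"],cv2.COLOR_RGB2HSV)
print(proj(d,[0.5137,-.2739,.036]), hsv[tuple(proj(d,[0.5137,-.2739,.036])[0].astype(int)[::-1])])
for X in ([.5137,-.2739,.036],[.4169,-.2871,.036]):
    p=proj(d,X)[0].astype(int); print(hsv[p[1]-3:p[1]+3,p[0]-3:p[0]+3].mean((0,1)))
```

```text
[[265.28316771 156.67221844]] [ 30  89 203]
[ 29.36111111  93.11111111 203.5       ]
[ 11.80555556 175.27777778 104.33333333]
```

View pics/w1.png

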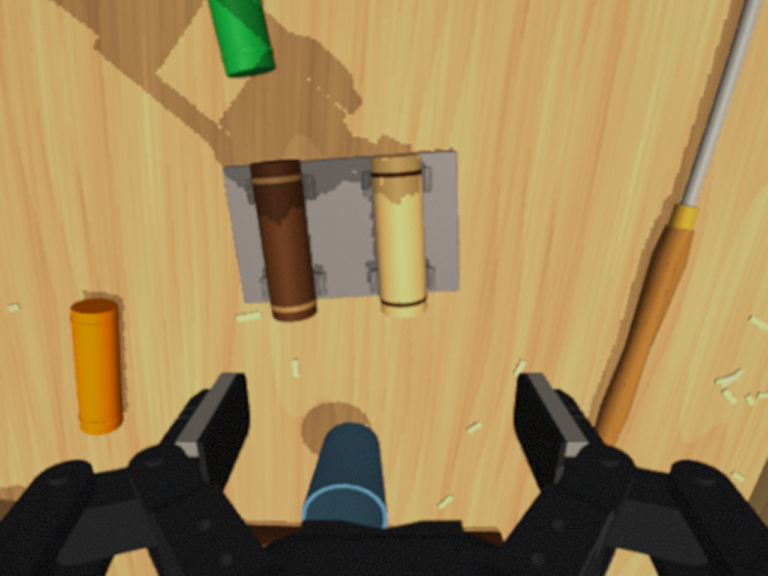

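The wrist view shows beech with rings at (397,173) and (403,303) display px. Walnut is at (287,240), and the cup is well clear of the grasp.

Run:
```python
from h import *
d=cam("wrist"); hsv=cv2.cvtColor(d["frame"],cv2.COLOR_RGB2HSV)
P=lambda x,y,z:onz(d,[[x/1.5,y/1.5]],z)[0]
# axis: edges midpoints on rows
a=.5*(P(372,180,.036)+P(422,180,.036)); b=.5*(P(380,296,.036)+P(426,296,.036))
print("widths",np.linalg.norm(P(372,180,.036)-P(422,180,.036)),np.linalg.norm(P(380,296,.036)-P(426,296,.036)))
print("axis",a,b,"tilt",np.degrees(np.arctan2(-(a-b)[0],(a-b)[1])))
r1,r2=P(397,174,.056),P(403,303,.056); print("rings",r1,r2,"mid",(r1+r2)/2,np.linalg.norm(r1-r2))
# rack plate corners at z .01
c=[P(226,167,.01),P(457,151,.01),P(459,290,.01),P(245,302,.01)]; print(np.round(c,4),np.mean(c,0))
o=monitor.get_obs(); R=Ro.from_rotvec(o["tool_rot"]).as_matrix(); print(o["tool_pos"],R.round(3))
```

```text
widths 0.03983909555085616 0.0396423355150147
axis [ 0.50845344 -0.22987615  0.036     ] [ 0.52272521 -0.32731719  0.036     ] tilt 8.332622204333877
rings [ 0.50722852 -0.223454    0.056     ] [ 0.52174561 -0.3262236   0.056     ] mid [ 0.51448706 -0.2748388   0.056     ] 0.10378986362850144
[[ 0.3638 -0.2331  0.01  ]
 [ 0.5574 -0.2044  0.01  ]
 [ 0.5754 -0.3266  0.01  ]
 [ 0.3791 -0.3547  0.01  ]] [ 0.4689202 -0.2797095  0.01     ]
[ 0.50030046 -0.27368313  0.34270526] [[-0.082  0.997 -0.002]
 [ 0.997  0.082  0.   ]
 [ 0.    -0.002 -1.   ]]
```

Call:
arm_command(rows="15 -1 -30 0 0 3.5; 15 -1 -85 0 0 3.5; 15 -1 -140 0 0 3.5; 15 -1 -190 0 0 3.5; 15 -1 -225 0 0 3.5; 15 -1 -245 0 0 3.5; 15 -1 -251 0 0 3.5; 15 -1 -251 0 0 3.5; 15 -1 -251 0 0 3.5")

```text
t: 2.68
tool_pos: [0.5163, -0.2755, 0.0937]
tool_rot: [2.056, 2.373, -0.002]
contact_force: [0.0, 0.6, 0.3]
opening: 0.0857
```

Call:
arm_command(rows="0 0 0 0 0 0;0 0 0 0 0 0;0 0 0 0 0 0;0 0 0 0 0 0;0 0 0 0 0 0;0 0 0 0 0 0;0 0 0 0 0 0;0 0 0 0 0 0", jaw=0, squeeze=30)

```text
t: 3.68
tool_pos: [0.5158, -0.2758, 0.0945]
tool_rot: [2.056, 2.374, -0.004]
contact_force: [-4.9, -0.1, 5.9]
opening: 0.0391
```

Call:
arm_command(rows="0 0 10 0 0 0;0 0 30 0 0 0;0 0 70 0 0 0;0 0 120 0 0 0;5 30 170 0 0 -1;10 80 210 0 0 -2;18 135 230 0 0 -3;25 190 230 0 0 -4;30 245 230 0 0 -4;33 295 230 0 0 -4;34 335 230 0 0 -4;34 336 230 0 0 -4")

```text
t: 5.18
tool_pos: [0.5495, 0.0626, 0.3259]
tool_rot: [2.133, 2.305, -0.002]
contact_force: [0.8, -0.7, -1.5]
opening: 0.0387
```

Call:
arm_command(rows="0 0 0 0 0 0;0 0 0 0 0 0")

```text
t: 5.42
tool_pos: [0.5496, 0.0618, 0.3265]
tool_rot: [2.133, 2.303, -0.001]
contact_force: [-0.5, -0.0, -0.8]
opening: 0.0392
```

Run:
```python
from h import *
d=cam("wrist"); save(d,"w2.png"); o=monitor.get_obs(); print(o["tool_pos"],o["opening"],o["contact_force"])
```

```text
[0.54962215 0.06166863 0.32630639] 0.03904651944767263 [ 0.35455645 -0.35794218 -1.46847982]
```

View pics/w2.png

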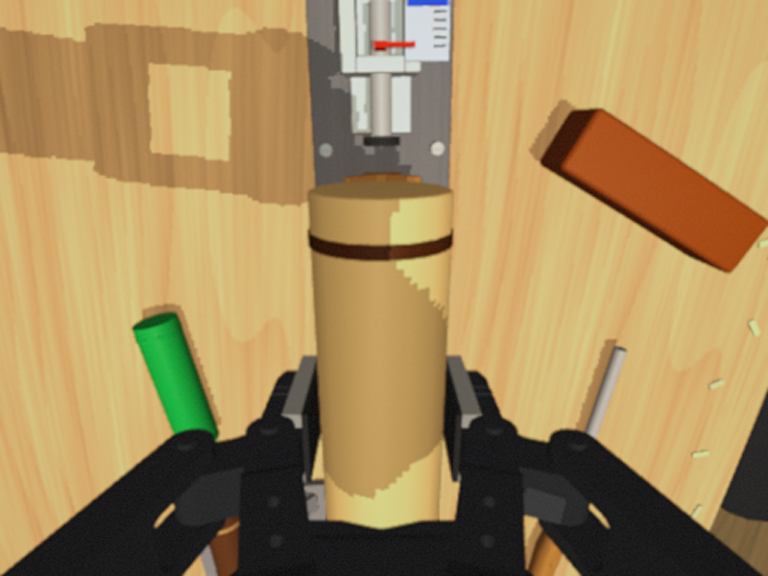

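The wrist view shows the blank held level. The plunger tip is at (381,141), the red pointer at (380,44) and the blue mark at (428,2), but the blank hides the cradle. I'll step back along -y to see it.

Call:
arm_command(rows="2 -40 0 0 0 0;5 -90 10 0 0 0;8 -125 20 0 0 0;8 -125 20 0 0 0;8 -125 20 0 0 0;8 -125 20 0 0 0")

```text
t: 6.22
tool_pos: [0.5574, -0.0627, 0.3457]
tool_rot: [2.134, 2.305, -0.002]
contact_force: [-0.4, 0.6, -1.9]
opening: 0.0387
```

Run:
```python
from h import *
d=cam("wrist"); save(d,"w3.png"); o=monitor.get_obs(); print(o["tool_pos"])
```

```text
[ 0.55742477 -0.06253552  0.34577526]
```

View pics/w3.png

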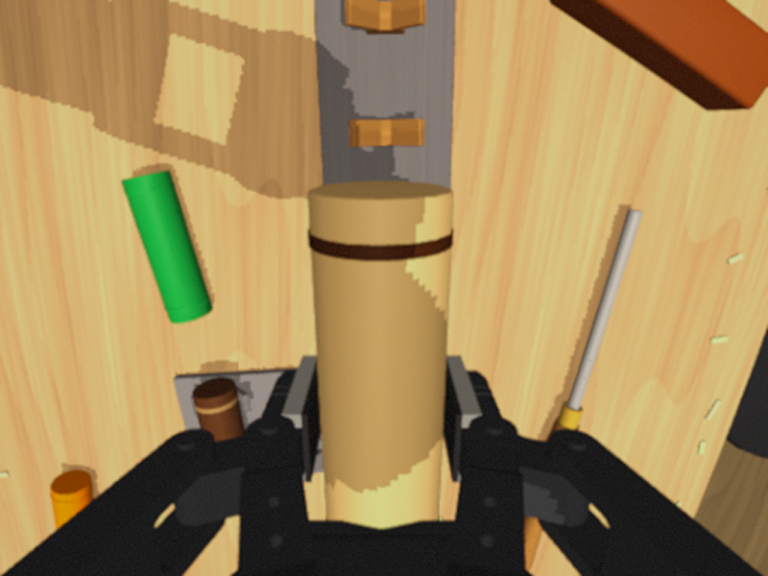

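Run:
```python
from h import *
d=cam("wrist"); np.save("w3.npy",d["frame"])
P=lambda x,y,z:onz(d,[[x/1.5,y/1.5]],z)[0].round(4)
print("cam",-d["R"].T@d["t"])
print("plate L",P(317,2,.012),P(323,185,.012),"R",P(455,2,.012),P(451,180,.012))
for z in(.04,.05,.06): print(z,"near block far/near edge",P(387,120,z),P(387,147,z),"sides",P(351,133,z),P(424,131,z),"far block near edge top",P(385,22,z),"bot",P(385,31,z), "sides",P(347,15,z),P(425,13,z))
# grayscale profile down column
g=d["frame"]
for c in (237,245,257,270,278): print(c,[int(g[r,c,0]) for r in range(0,105,1)][0:26],[int(g[r,c,0]) for r in range(74,104)])
# held blank far end ring pixel
print("tool",monitor.get_obs()["tool_pos"])
# blank end tip from silhouettes at axis height
o=monitor.get_obs()["tool_pos"]; za=o[2]-.0585
print("ring top",P(381,237,za+.02),P(381,252,za+.02),"axis edges",P(309,205,za),P(452,205,za),P(321,400,za),P(444,400,za))
```

```text
cam [0.55035948 0.01895715 0.41612594]
plate L [0.4938 0.1088 0.012 ] [ 0.5045 -0.0314  0.012 ] R [0.6002 0.1171 0.012 ] [ 0.6133 -0.0187  0.012 ]
0.04 near block far/near edge [0.5545 0.0251 0.04  ] [0.5562 0.0052 0.04  ] sides [0.5276 0.0135 0.04  ] [0.5837 0.0193 0.04  ] far block near edge top [0.5476 0.093  0.04  ] bot [0.5481 0.0871 0.04  ] sides [0.5198 0.0956 0.04  ] [0.576  0.1013 0.04  ]
0.05 near block far/near edge [0.5544 0.025  0.05  ] [0.556  0.0055 0.05  ] sides [0.5282 0.0136 0.05  ] [0.5828 0.0193 0.05  ] far block near edge top [0.5477 0.0911 0.05  ] bot [0.5481 0.0852 0.05  ] sides [0.5206 0.0935 0.05  ] [0.5753 0.0991 0.05  ]
0.06 near block far/near edge [0.5543 0.0248 0.06  ] [0.5559 0.0059 0.06  ] sides [0.5288 0.0138 0.06  ] [0.5819 0.0193 0.06  ] far block near edge top [0.5477 0.0891 0.06  ] bot [0.5482 0.0834 0.06  ] sides [0.5214 0.0915 0.06  ] [0.5746 0.0969 0.06  ]
237 [179, 177, 176, 171, 167, 165, 164, 165, 165, 164, 166, 164, 165, 166, 168, 166, 151, 116, 86, 96, 123, 130, 130, 131, 129, 131] [122, 107, 91, 86, 91, 109, 145, 157, 155, 139, 131, 126, 
[... 734 characters left out ...]
, 108, 122, 125, 128, 127, 130, 133, 132] [121, 111, 98, 90, 99, 132, 160, 169, 168, 168, 166, 166, 164, 161, 157, 154, 154, 154, 153, 153, 154, 156, 149, 133, 133, 134, 137, 136, 134, 136]
278 [165, 165, 164, 163, 157, 153, 151, 151, 152, 151, 152, 152, 151, 154, 154, 141, 111, 112, 127, 132, 130, 132, 132, 132, 133, 134] [134, 132, 133, 133, 139, 161, 172, 175, 173, 164, 164, 169, 168, 165, 160, 158, 157, 159, 159, 159, 161, 162, 158, 136, 130, 131, 130, 132, 132, 132]
tool [ 0.55745683 -0.06250143  0.34588549]
ring top [ 0.5523 -0.0058  0.3074] [ 0.5526 -0.0095  0.3074] axis edges [ 0.5321 -0.0028  0.2874] [5.715e-01 2.000e-04 2.874e-01] [ 0.5376 -0.0648  0.2874] [ 0.5768 -0.0618  0.2874]
```

Run:
```python
from h import *
d=cam("wrist"); o=monitor.get_obs()["tool_pos"]; za=o[2]-.0585
P=lambda x,y,z:onz(d,[[x/1.5,y/1.5]],z)[0].round(4)
g=d["frame"]; print([(r,g[r,254].tolist()) for r in range(118,136)])
for r in (196,199,202): print("end rim",r,P(381,r,za+.02))
print("end mid rows 182 as bottom", P(381,182,za-.02))
# w2 pose
T=np.eye(4);T[:3,:3]=Ro.from_rotvec([2.133,2.303,-.001]).as_matrix();T[:3,3]=[.54962,.06167,.32631]
W=np.linalg.inv(T@np.array(d["T_tool_cam"]));d["R"]=W[:3,:3];d["t"]=W[:3,3]
print("tip front top",P(382,145,.066),P(382,139,.066),"plate R",P(453,60,.012),P(449,185,.012),"L",P(307,5,.012),P(311,180,.012))
print("screws",P(326,150,.014),P(438,149,.014),"plunger rod",P(382,90,.06),"ptr",P(380,45,.07),P(414,44,.07),"mark low edge",P(428,5,.07))
```

```text
[(118, [92, 83, 79]), (119, [94, 85, 79]), (120, [104, 87, 70]), (121, [121, 94, 58]), (122, [125, 97, 54]), (123, [127, 98, 57]), (124, [125, 95, 52]), (125, [124, 96, 54]), (126, [125, 97, 54]), (127, [127, 98, 55]), (128, [126, 97, 55]), (129, [128, 98, 55]), (130, [126, 99, 52]), (131, [129, 99, 55]), (132, [146, 113, 64]), (133, [177, 141, 82]), (134, [197, 160, 96]), (135, [201, 165, 102])]
end rim 196 [0.5516 0.0039 0.3074]
end rim 199 [0.5516 0.0032 0.3074]
end rim 202 [0.5517 0.0025 0.3074]
end mid rows 182 as bottom [0.5517 0.0028 0.2674]
tip front top [0.5446 0.132  0.066 ] [0.5443 0.1359 0.066 ] plate R [0.5939 0.1967 0.012 ] [0.6019 0.103  0.012 ] L [0.4821 0.226  0.012 ] [0.4895 0.0984 0.012 ]
screws [0.5009 0.123  0.014 ] [0.5895 0.1306 0.014 ] plunger rod [0.5419 0.1676 0.06  ] ptr [0.5386 0.1937 0.07  ] [0.5601 0.196  0.07  ] mark low edge [0.5667 0.2192 0.07  ]
```

Call:
arm_command(rows="-2 40 0 0 0 0;-4 85 -20 0 0 0;-6 118 -60 0 0 0;-6 118 -110 0 0 0;-6 118 -160 0 0 0;-6 118 -195 0 0 0;-6 118 -212 0 0 0;-6 118 -220 0 0 0;-6 118 -222 0 0 0;-6 118 -222 0 0 0;-6 118 -222 0 0 0")

```text
t: 7.75
tool_pos: [0.5523, 0.0554, 0.1253]
tool_rot: [2.132, 2.303, 0.0]
contact_force: [0.6, -1.1, -0.5]
opening: 0.0394
```

Run:
```python
from h import *
d=cam("side"); print(monitor.get_obs()["tool_pos"]); save(d,"s2.png",(140,170,300,290),5)
```

```text
[0.55213912 0.05539545 0.12505291]
```

View pics/s2.png

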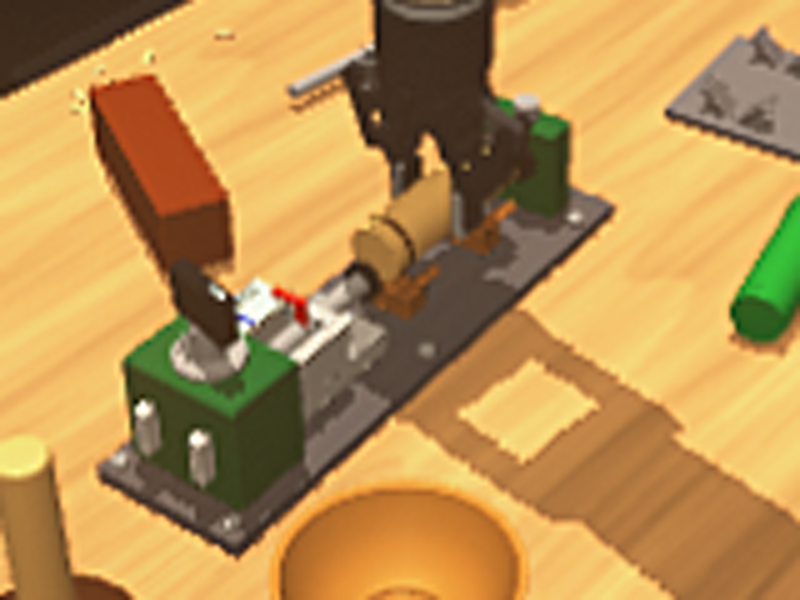

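The side crop shows the blank just above the V supports at (405,285) and (485,230), clear of the plunger (365,280). I'll lower it slowly.

Call:
arm_command(rows="0 0 -3 0 0 0;0 0 -6 0 0 0;0 0 -8 0 0 0;0 0 -9 0 0 0;0 0 -10 0 0 0;0 0 -10 0 0 0")

```text
t: 8.55
tool_pos: [0.5521, 0.0554, 0.1149]
tool_rot: [2.132, 2.304, -0.0]
contact_force: [0.6, 0.2, -1.1]
opening: 0.0389
```

Call:
arm_command(rows="0 0 -0.5 0 0 0;0 0 -1 0 0 0;0 0 -1.5 0 0 0;0 0 -1.5 0 0 0")

```text
t: 9.05
tool_pos: [0.5523, 0.0553, 0.1144]
tool_rot: [2.132, 2.304, -0.001]
contact_force: [-3.7, -0.9, 5.5]
opening: 0.0388
```

Call:
arm_command(rows="-0.5 0 -0.5 0 0 0;-0.8 0 -0.8 0 0 0;-0.8 0 -0.8 0 0 0")

```text
t: 9.43
tool_pos: [0.5519, 0.0554, 0.1141]
tool_rot: [2.131, 2.303, 0.001]
contact_force: [-1.6, -0.3, 4.9]
opening: 0.0391
```

Call:
arm_command(rows="0 0 0 0 0 0;0 0 0 0 0 0;0 0 0 0 0 0;0 0 0 0 0 0;0 0 0 0 0 0;0 0 0 0 0 0", jaw=0.85)

```text
t: 10.18
tool_pos: [0.5519, 0.0553, 0.1141]
tool_rot: [2.131, 2.303, 0.001]
contact_force: [0.2, -0.7, 0.1]
opening: 0.0727
```

Call:
arm_command(rows="0 0 15 0 0 0;0 0 50 0 0 0;0 0 100 0 0 0;0 0 150 0 0 0;-3 20 200 0 0 0;-6 50 240 0 0 0;-8 80 250 0 0 0;-8 85 250 0 0 0;-8 85 250 0 0 0;-8 85 250 0 0 0", jaw=1)

```text
t: 11.42
tool_pos: [0.5436, 0.1395, 0.363]
tool_rot: [2.133, 2.303, -0.002]
contact_force: [-0.2, 0.3, 0.7]
opening: 0.0855
```

Run:
```python
from h import *
d=cam("wrist"); save(d,"w4.png"); o=monitor.get_obs(); print(o["tool_pos"],o["tool_rot"],o["q"])
import pickle; pickle.dump(d,open("w4.pkl","wb"))
```

```text
[0.54371363 0.13948173 0.36306118] [ 2.13346143e+00  2.30278123e+00 -1.92599920e-03] [ 0.11952207 -0.12766046  1.6907056  -0.00263195  1.57792233  0.04320475]
```

View pics/w4.png

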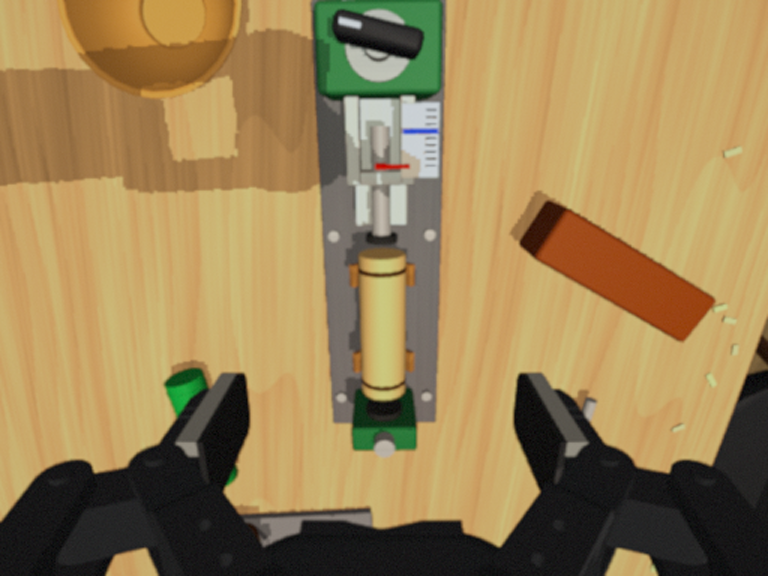

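The blank lies in both Vs. Rings are at (385,271) and (385,388), pointer at (392,167), mark at (420,131), and the knob bar runs from (336,20) to (422,45), with the white disc around (379,47).

```bash
cat > m.py <<'E'
from h import *
def cent(m):
    n,l,s,c=cv2.connectedComponentsWithStats(m.astype(np.uint8)); 
    return [(s[i].tolist(),c[i].round(2)) for i in range(1,n) if s[i][4]>15]
def masks(d):
    h=cv2.cvtColor(d["frame"],cv2.COLOR_RGB2HSV).astype(int); H,S,V=h[...,0],h[...,1],h[...,2]
    return {"red":((H<5)|(H>175))&(S>190)&(V>130),"blue":(H>105)&(H<130)&(S>130)&(V>100)}
E
python3 - <<'E'
from m import *
import pickle; d=pickle.load(open("w4.pkl","rb"))
P=lambda x,y,z:onz(d,[[x/1.5,y/1.5]],z)[0].round(4)
r1,r2=P(385,272,.075),P(385,389,.075); print("rings",r1,r2,(r1+r2)/2,np.linalg.norm(r1-r2))
print("tip",P(381,241,.066),"stopface top",P(384,405,.08))
print("V far",P(356,275,.05),P(411,275,.05),"near",P(357,361,.05),P(409,361,.05))
for k,m in masks(d).items():
    for s,c in cent(m): print(k,s,c,onz(d,[c],.07)[0].round(4))
h=cv2.cvtColor(d["frame"],cv2.COLOR_RGB2HSV); k=(h[...,2]<75)*np.uint8(1); k[45:]=0; k[:,:215]=0; k[:,290:]=0
n,l,s,c=cv2.connectedComponentsWithStats(k); i=1+s[1:,4].argmax(); print(s[i],c[i])
cn=cv2.findContours((l==i).astype(np.uint8),0,2)[0][0]; b=cv2.boxPoints(cv2.minAreaRect(cn)); 
print(b*1.5, onz(d,b,.147).round(4), "c",onz(d,[c[i]],.147).round(4))
print("disc",P(379,47,.09),"ring",P(379,47,.1), "housing corners",P(317,97,.09),P(442,96,.09))
E
```

```text
rings [0.5487 0.1107 0.075 ] [0.5572 0.0032 0.075 ] [0.55295 0.05695 0.075  ] 0.10783552290409688
tip [0.5437 0.1338 0.066 ] stopface top [ 0.5573 -0.01    0.08  ]
V far [0.5248 0.0984 0.05  ] [0.5721 0.102  0.05  ] near [0.5306 0.0155 0.05  ] [0.5784 0.0192 0.05  ]
red [251, 109, 21, 4, 48] [259.88 110.42] [0.5458 0.1939 0.07  ]
blue [269, 86, 23, 3, 62] [280.44  87.05] [0.5666 0.2212 0.07  ]
[ 221    6   61   34 1137] [252.67282322  23.37818821]
[[327.4412     38.735283 ]
 [335.29413     7.3235216]
 [424.58826    29.647049 ]
 [416.73532    61.058815 ]] [[0.5035 0.2663 0.147 ]
 [0.507  0.2825 0.147 ]
 [0.557  0.275  0.147 ]
 [0.5543 0.2585 0.147 ]] c [[0.532  0.2703 0.147 ]]
disc [0.5317 0.2728 0.09  ] ring [0.5318 0.2712 0.1   ] housing corners [0.4913 0.2379 0.09  ] [0.5773 0.2452 0.09  ]
```

Call:
arm_command(rows="-2 20 0 0 0 9.6;-4 40 0 0 0 19.2;-6 60 -5 0 0 28.8;-8 80 -15 0 0 38.4;-10 100 -25 0 0 48;-12 120 -40 0 0 57.6;-12 132 -50 0 0 67.2;-12 132 -60 0 0 76.9;-12 132 -63 0 0 76.9;-12 132 -63 0 0 76.9;-12 132 -63 0 0 76.9")

```text
t: 12.85
tool_pos: [0.532, 0.2712, 0.3006]
tool_rot: [0.242, 3.129, 0.001]
contact_force: [0.9, 0.6, -0.4]
opening: 0.0854
```

Run:
```python
from m import *
d=cam("wrist"); o=monitor.get_obs(); save(d,"w5.png"); R=Ro.from_rotvec(o["tool_rot"]).as_matrix()
print(o["tool_pos"],"psi",np.degrees(np.arctan2(R[1,0],R[0,0])),"q",o["q"])
print("pred bar",proj(d,[[.532,.272,.147],[.506,.276,.147],[.557,.268,.147]])*1.5)
for k,m in masks(d).items():
    for s,c in cent(m): print(k,s,c,onz(d,[c],.07)[0].round(4))
import pickle; pickle.dump(d,open("w5.pkl","wb"))
```

```text
[0.53199163 0.27131093 0.30069297] psi 171.19541150201277 q [ 3.47255630e-01 -1.24269645e-02  1.68433710e+00 -6.32639060e-04
  1.46609005e+00 -1.06980867e+00]
pred bar [[382.07301583 295.80532373]
 [382.03636345 245.81936422]
 [381.8179056  340.65332918]]
red [176, 186, 10, 23, 61] [180.54 196.18] [0.5472 0.1924 0.07  ]
blue [208, 199, 8, 21, 48] [211.38 209.06] [0.5662 0.2211 0.07  ]
```

View pics/w5.png

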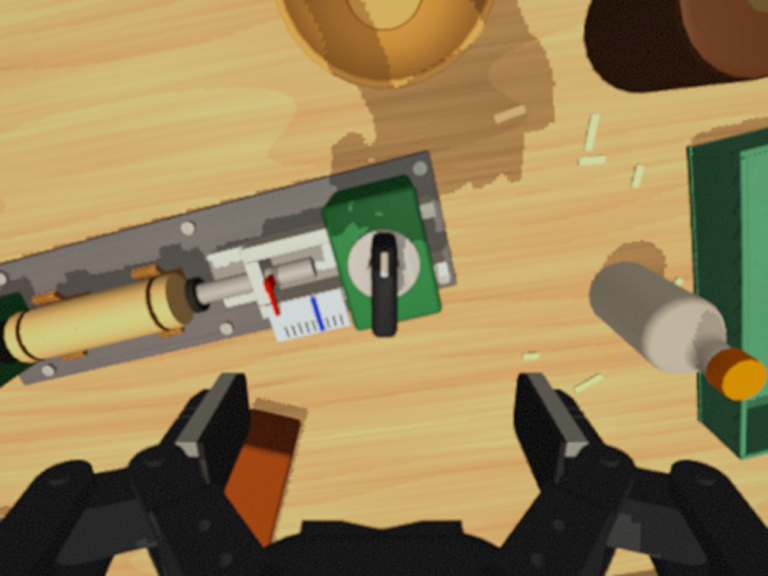

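The wrist view shows the bar upright in the picture, from (384,235) to (384,335), so the jaws are aligned across its thickness. Nothing stands in the fingers' way.

Call:
arm_command(rows="-1 1 -30 0 0 0;-1 1.5 -65 0 0 0;-1 1.5 -95 0 0 0;-1 1.5 -110 0 0 0;-1 1.5 -114 0 0 0;-1 1.5 -115 0 0 0;-1 1.5 -115 0 0 0")

```text
t: 13.78
tool_pos: [0.5317, 0.2731, 0.1872]
tool_rot: [0.241, 3.127, 0.003]
contact_force: [0.6, 0.1, 0.7]
opening: 0.0857
```

Call:
arm_command(rows="0 0 0 0 0 0;0 0 0 0 0 0;0 0 0 0 0 0;0 0 0 0 0 0;0 0 0 0 0 0;0 0 0 0 0 0;0 0 0 0 0 0;0 0 0 0 0 0;0 0 0 0 0 0;0 0 0 0 0 0", jaw=0, squeeze=40)

```text
t: 15.02
tool_pos: [0.5318, 0.2729, 0.1881]
tool_rot: [0.24, 3.127, 0.002]
contact_force: [-2.3, -2.3, 5.3]
opening: 0.0136
```

Call:
arm_command(rows="0 0 0 0 0 -5;0 0 0 0 0 -12;0 0 0 0 0 -20;0 0 0 0 0 -28;0 0 0 0 0 -36;0 0 0 0 0 -44;0 0 0 0 0 -52;0 0 0 0 0 -58;0 0 0 0 0 -60;0 0 0 0 0 -60", jaw=0, squeeze=70)

```text
t: 16.27
tool_pos: [0.5317, 0.2728, 0.1882]
tool_rot: [1.77, 2.589, -0.003]
contact_force: [-2.8, -2.2, 2.3]
opening: 0.0131
```

```bash
cat > chk.py <<'E'
from m import *
o=monitor.get_obs(); R=Ro.from_rotvec(o["tool_rot"]).as_matrix()
print(o["t"],o["tool_pos"].round(4),"psi",np.degrees(np.arctan2(R[1,0],R[0,0])).round(1),"q",o["q"].round(2),"F",o["contact_force"].round(1),"M",o["wrist_torque"].round(2))
u=np.array([-.085,.996,0])
for n in("top","wrist","side"):
    d=cam(n); g={}
    for k,m in masks(d).items():
        p=proj(d,[.555,.19,.07])[0]
        c=[x for x in cent(m) if np.hypot(*(x[1]-p))<150 and x[0][4]<300 or n=="top" and np.hypot(*(x[1]-p))<30]
        for s,q in c: print(n,k,s,q,onz(d,[q],.07)[0].round(4))
E
python3 chk.py
```

```text
16.275 [0.5317 0.2728 0.1882] psi 111.3 q [ 0.35  0.09  1.78 -0.01  1.28 -0.02] F [-2.8 -2.2  2.3] M [-0.24  0.12  0.07]
wrist red [232, 333, 14, 9, 76] [239.   337.14] [0.5579 0.1723 0.07  ]
```

Call:
arm_command(rows="0 0 0 0 0 -5;0 0 0 0 0 -12;0 0 0 0 0 -20;0 0 0 0 0 -28;0 0 0 0 0 -36;0 0 0 0 0 -44;0 0 0 0 0 -52;0 0 0 0 0 -60;0 0 0 0 0 -66;0 0 0 0 0 -70;0 0 0 0 0 -70")

```text
t: 17.8
tool_pos: [0.5316, 0.2728, 0.1882]
tool_rot: [2.937, 1.107, -0.008]
contact_force: [-1.4, -0.3, 3.4]
opening: 0.013
```

```bash
python3 chk.py
python3 - <<'E'
from h import *
d=cam("wrist"); save(d,"w6.png")
E
```

```text
17.8 [0.5316 0.2728 0.1882] psi 41.3 q [ 0.35  0.09  1.77 -0.    1.28  1.2 ] F [-1.4 -0.3  3.4] M [-0.46  0.24 -0.09]
wrist red [366, 278, 33, 25, 273] [381.77 289.89] [0.5475 0.1628 0.07  ]
wrist blue [372, 240, 27, 27, 145] [384.81 253.56] [0.5688 0.1846 0.07  ]
```

View pics/w6.png

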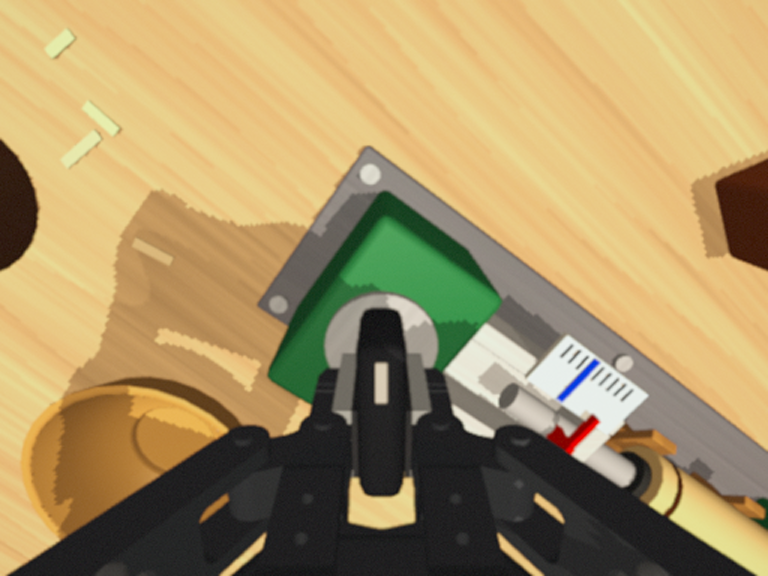

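The wrist view shows pointer (575,435), tip (597,420), and mark from (560,398) to (598,360), both visible while gripping. The mark has moved 36.6 mm, which agrees with 2.27 rad × 16. The gap is about 20 mm, so the spring has begun to compress.

Call:
arm_command(rows="0 0 0 0 0 -5;0 0 0 0 0 -12;0 0 0 0 0 -20;0 0 0 0 0 -28;0 0 0 0 0 -36;0 0 0 0 0 -43;0 0 0 0 0 -48;0 0 0 0 0 -50;0 0 0 0 0 -50")

```text
t: 19.12
tool_pos: [0.5316, 0.2728, 0.1882]
tool_rot: [3.132, -0.237, -0.01]
contact_force: [-1.7, -0.8, 2.3]
opening: 0.0131
```

```bash
python3 chk.py
python3 - <<'E'
from h import *
d=cam("wrist"); save(d,"w7.png")
import pickle; pickle.dump(d,open("w7.pkl","wb"))
E
```

```text
19.125 [0.5316 0.2728 0.1882] psi -8.7 q [0.35 0.09 1.77 0.   1.28 2.07] F [-1.7 -0.8  2.3] M [-0.41  0.45  0.21]
wrist red [419, 146, 10, 42, 234] [422.97 168.07] [0.5461 0.1619 0.07  ]
wrist blue [405, 112, 9, 41, 218] [409.17 131.69] [0.5707 0.1709 0.07  ]
```

View pics/w7.png

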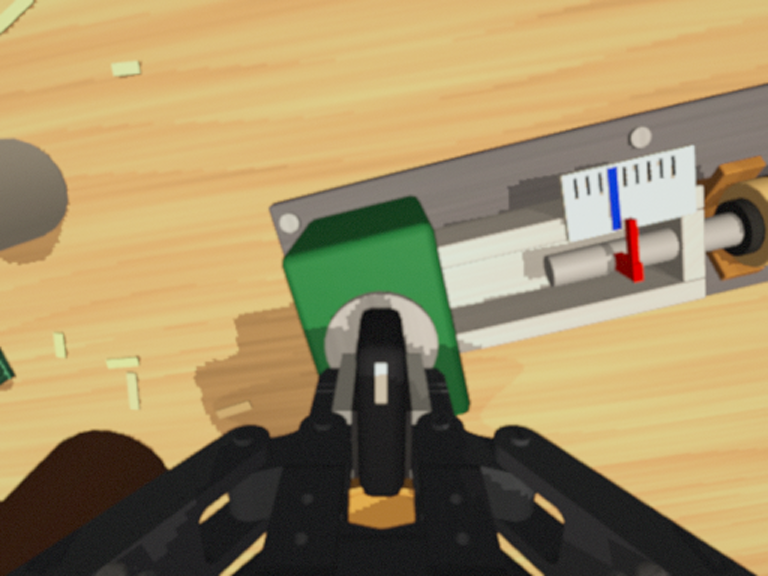

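The wrist view shows the pointer tip at (631,222) and the mark from (612,170) to (617,228), with the pointer still short of the mark. The carriage has come 50 mm.

```bash
cat > gap.py <<'E'
from m import *
def gap(d):
    m=masks(d); n={}
    for k in m:
        c=[x for x in cent(m[k]) if x[0][4]<400 and np.hypot(*(onz(d,[x[1]],.07)[0][:2]-[.56,.17]))<.05]
        s=max(c,key=lambda x:x[0][4])[0]
        ys,xs=np.nonzero(m[k][s[1]:s[1]+s[3],s[0]:s[0]+s[2]]); n[k]=onz(d,np.c_[xs+s[0],ys+s[1]],.07)
    b,r=n["blue"],n["red"]; v=np.linalg.svd((b-b.mean(0))[:,:2])[2][0]; v*=np.sign(v[0])
    for a,w in(("line",v),("5deg",np.array([.9962,.0872]))):
        u=np.array([-w[1],w[0]]); t=(r[:,:2]-b[:,:2].mean(0))@w; g=(r[:,:2]-b[:,:2].mean(0))@u*1000
        tip=t>t.max()-.006
        print(a,"angle",np.degrees(np.arctan2(w[1],w[0])).round(1),"gap all",g.mean().round(1),"tip",g[tip].mean().round(1),"lateral",(t.max()*1000).round(1),"blue len",((b[:,:2]-b[:,:2].mean(0))@w).ptp() if hasattr(b,'ptp') else np.ptp((b[:,:2]-b[:,:2].mean(0))@w).round(4))
if __name__=="__main__":
    import pickle,sys
    if len(sys.argv)>1:
        for f in sys.argv[1:]: print(f); gap(pickle.load(open(f,"rb")))
    else: gap(cam("wrist"))
E
python3 gap.py w4.pkl w5.pkl w7.pkl
```

```text
w4.pklTraceback (most recent call last):
  File "gap.py", line 16, in <module>
    for f in sys.argv[1:]: print(f); gap(pickle.load(open(f,"rb")))
                                     ~~~^^^^^^^^^^^^^^^^^^^^^^^^^^^
  File "gap.py", line 6, in gap
    s=max(c,key=lambda x:x[0][4])[0]
      ~~~^^^^^^^^^^^^^^^^^^^^^^^^
ValueError: max() iterable argument is empty
```

```bash
sed -i 's/<.05\]/<.08]/' gap.py; python3 gap.py w4.pkl w5.pkl w7.pkl
```

```text
w4.pkl
line angle 5.2 gap all -25.3 tip -25.5 lateral -10.5 blue len 0.0246
5deg angle 5.0 gap all -25.3 tip -25.5 lateral -10.4 blue len 0.0246
w5.pkl
line angle 5.8 gap all -26.7 tip -26.8 lateral -8.1 blue len 0.0235
5deg angle 5.0 gap all -27.0 tip -27.0 lateral -7.8 blue len 0.0235
w7.pkl
line angle 5.4 gap all -6.7 tip -6.4 lateral -10.5 blue len 0.025
5deg angle 5.0 gap all -6.9 tip -6.5 lateral -10.5 blue len 0.025
```

Call:
arm_command(rows="0 0 0 0 0 -4;0 0 0 0 0 -8;0 0 0 0 0 -12;0 0 0 0 0 -15;0 0 0 0 0 -16;0 0 0 0 0 -16")

```text
t: 20.08
tool_pos: [0.5316, 0.2728, 0.1882]
tool_rot: [-3.069, 0.671, 0.01]
contact_force: [-2.7, -0.1, 2.8]
opening: 0.0127
```

```bash
python3 gap.py; python3 chk.py|head -1
```

```text
line angle 5.4 gap all -1.2 tip -1.0 lateral -11.9 blue len 0.021
5deg angle 5.0 gap all -1.4 tip -1.1 lateral -11.9 blue len 0.021
20.125 [0.5316 0.2728 0.1882] psi -24.7 q [0.35 0.09 1.78 0.   1.28 2.35] F [-1.9 -0.5  3.3] M [-0.37  0.55  0.36]
```

Call:
arm_command(rows="0 0 0 0 0 0;0 0 0 0 0 0;0 0 0 0 0 0;0 0 0 0 0 0;0 0 0 0 0 0;0 0 0 0 0 0", jaw=0.8)

```text
t: 21.02
tool_pos: [0.5316, 0.2728, 0.1881]
tool_rot: [-3.069, 0.671, 0.01]
contact_force: [-0.3, 1.0, 0.7]
opening: 0.068
```

Call:
arm_command(rows="0 0 20 0 0 0;0 0 60 0 0 0;0 0 100 0 0 0;0 -30 120 0 0 5;-1 -65 120 0 0 10;-2 -95 120 0 0 15;-2 -103 120 0 0 20;-2 -103 120 0 0 20;-2 -103 120 0 0 20;-2 -103 120 0 0 20")

```text
t: 22.28
tool_pos: [0.5296, 0.1703, 0.3085]
tool_rot: [3.138, -0.128, -0.01]
contact_force: [0.3, -0.4, -0.2]
opening: 0.0684
```

```bash
python3 gap.py; python3 chk.py
python3 - <<'E'
from h import *
d=cam("wrist"); save(d,"w8.png"); c=-d["R"].T@d["t"]; print(c)
E
```

```text
line angle 5.3 gap all 1.5 tip 1.4 lateral -19.7 blue len 0.0198
5deg angle 5.0 gap all 1.4 tip 1.3 lateral -19.7 blue len 0.0198
22.325 [0.5295 0.1703 0.3083] psi -4.6 q [ 0.18 -0.11  1.77  0.    1.49  1.83] F [-1.3  0.2  0.1] M [ 0.01 -0.02  0.01]
wrist red [256, 144, 4, 17, 34] [257.26 153.15] [0.5436 0.1657 0.07  ]
wrist blue [252, 114, 5, 21, 49] [253.84 124.2 ] [0.5727 0.1668 0.07  ]
[0.61046056 0.16362346 0.3780033 ]
```

View pics/w8.png

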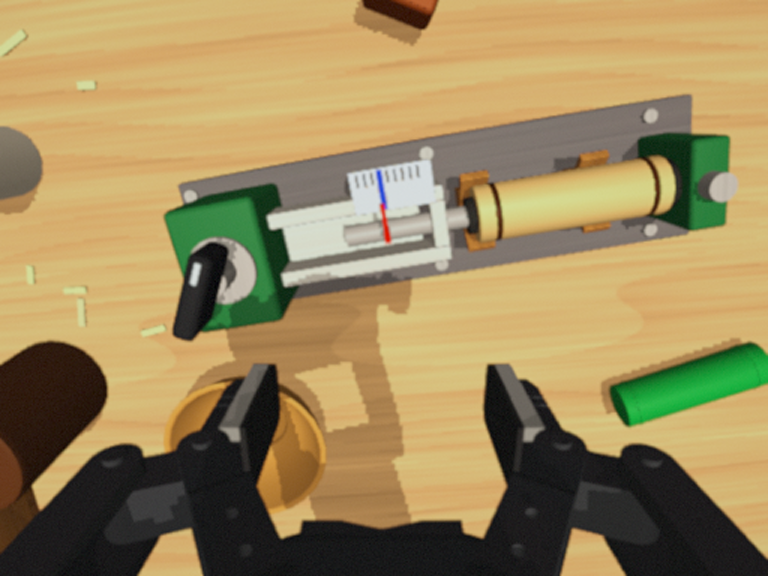

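From above, the mark runs (380,172)→(384,205) and the pointer (384,205)→(388,240), practically in line. The blank is against the stop pad at (668,185) and the plunger is on its other end. Next is a finer sub-pixel check.

Run:
```python
from h import *
I=[];
for i in range(6): d=cam("wrist"); I.append(d["frame"].astype(float))
f=np.mean(I,0); w=f[100:172,235:275]
B=np.clip(w[...,2]-np.maximum(w[...,0],w[...,1])-25,0,None); Rr=np.clip(w[...,0]-np.maximum(w[...,1],w[...,2])-45,0,None)
X=np.arange(235,275); out={}
for k,W in(("b",B),("r",Rr)):
    s=W.sum(1); ok=s>max(s.max()*.4,30); px=np.c_[(W@X)[ok]/s[ok],np.nonzero(ok)[0]+100]; out[k]=onz(d,px,.07)[:,:2]
    print(k,np.c_[px,out[k]*1000,s[ok]].round(1)[::2].tolist())
b,r=out["b"],out["r"]
for k in out: p=np.polyfit(out[k][:,0],out[k][:,1],1); print(k,"slope deg",np.degrees(np.arctan(p[0])))
for a in (4.5,5,5.5):
    w=np.array([-np.sin(np.radians(a)),np.cos(np.radians(a))]); print(a,"gap mm",((r@w).mean()-(b@w).mean())*1e3, "tip",((r[:6]@w).mean()-(b@w).mean())*1e3)
# fixture yaw from plate corners / screws in this view
P=lambda x,y,z:onz(d,[[x/1.5,y/1.5]],z)[0][:2]
for n,p,q in(("far edge",P(181,184,.012),P(690,96,.012)),("screws",P(191,196,.014),P(651,116,.014)),("blank axis",P(490,210,.055),P(665,184,.055))):
    v=p-q; print(n,np.degrees(np.arctan2(-v[0],v[1])))
```

```text
b [[251.7, 114.0, 582.7, 167.6, 248.5], [252.0, 116.0, 580.7, 167.5, 306.2], [252.4, 118.0, 578.8, 167.3, 307.5], [252.6, 120.0, 576.9, 167.2, 312.2], [253.0, 122.0, 574.9, 167.0, 303.2], [253.4, 124.0, 572.9, 166.7, 306.3], [253.7, 126.0, 571.0, 166.7, 311.8], [254.1, 128.0, 569.0, 166.4, 309.3], [254.5, 130.0, 567.0, 166.2, 309.0], [254.8, 132.0, 565.0, 166.1, 302.0], [255.2, 134.0, 563.0, 165.8, 295.0]]
r [[254.1, 137.0, 560.2, 167.1, 202.2], [254.4, 139.0, 558.1, 167.0, 207.0], [254.9, 141.0, 556.1, 166.7, 202.7], [255.7, 146.0, 551.0, 166.2, 306.3], [255.8, 148.0, 549.0, 166.3, 327.7], [256.3, 150.0, 546.9, 165.9, 331.2], [256.8, 152.0, 544.8, 165.7, 351.2], [257.1, 154.0, 542.8, 165.5, 392.5], [257.3, 156.0, 540.7, 165.4, 464.8], [257.7, 158.0, 538.6, 165.2, 493.8], [258.0, 160.0, 536.5, 165.1, 397.2]]
b slope deg 5.831839095615288
r slope deg 5.023439870125325
4.5 gap mm 1.259366608074075 tip 1.3298638715356637
5 gap mm 1.4756518864362245 tip 1.4627691759940693
5.5 gap mm 1.6918247881939767 tip 1.5955630849163738
far edge 5.045626718065731
screws 5.101955405788894
blank axis 4.217368915039226
```

The pointer has gone about 1.4 mm past the mark's centre. That is still on the 4 mm line, but near its edge. There is plenty of time, so I'll regrip at the same pose and ease back 5° (1.4 mm).

Call:
arm_command(rows="0 30 0 0 0 -5;1 65 0 0 0 -10;2 95 0 0 0 -15;2 102.5 0 0 0 -20;2 102.5 -30 0 0 -20;2 102.5 -65 0 0 -20;2 102.5 -95 0 0 -20;2 102.5 -112 0 0 -20;2 102.5 -120 0 0 -20;2 102.5 -121 0 0 -20;2 102.5 -121 0 0 -20")

```text
t: 24.2
tool_pos: [0.5322, 0.2726, 0.1885]
tool_rot: [-3.068, 0.671, 0.007]
contact_force: [0.4, -0.1, -0.4]
opening: 0.0685
```

Call:
arm_command(rows="0 0 0 0 0 0;0 0 0 0 0 0;0 0 0 0 0 0;0 0 0 0 0 0;0 0 0 0 0 0;0 0 0 0 0 0;0 0 0 0 0 0;0 0 0 0 0 0;0 0 0 0 0 0", jaw=0)

```text
t: 25.32
tool_pos: [0.5324, 0.2725, 0.189]
tool_rot: [-3.068, 0.67, 0.007]
contact_force: [-2.7, -2.6, 4.7]
opening: 0.0132
```

Call:
arm_command(rows="0 0 0 0 0 2;0 0 0 0 0 4;0 0 0 0 0 5;0 0 0 0 0 5;0 0 0 0 0 5")

```text
t: 25.95
tool_pos: [0.5324, 0.2726, 0.189]
tool_rot: [-3.094, 0.536, 0.007]
contact_force: [-1.5, -1.1, 3.4]
opening: 0.0129
```

Call:
arm_command(rows="0 0 0 0 0 0;0 0 0 0 0 0;0 0 0 0 0 0;0 0 0 0 0 0;0 0 0 0 0 0;0 0 0 0 0 0", jaw=0.8)

```text
t: 26.7
tool_pos: [0.5324, 0.2726, 0.189]
tool_rot: [-3.094, 0.536, 0.007]
contact_force: [0.0, 0.1, -0.1]
opening: 0.0681
```

Call:
arm_command(rows="0 0 20 0 0 0;0 0 60 0 0 0;0 0 100 0 0 0;0 -30 120 0 0 5;-1 -65 120 0 0 10;-2 -95 120 0 0 15;-2 -103 120 0 0 15;-2 -103 120 0 0 15;-2 -103 120 0 0 15;-2 -103 120 0 0 15")

```text
t: 27.95
tool_pos: [0.5303, 0.1703, 0.309]
tool_rot: [-3.138, 0.126, 0.007]
contact_force: [0.6, 0.3, -0.5]
opening: 0.0685
```

Run:
```python
from h import *
print(monitor.get_obs()["t"]); I=[]
for i in range(6): d=cam("wrist"); I.append(d["frame"].astype(float))
f=np.mean(I,0); p=proj(d,[.555,.166,.07])[0].astype(int); y0,x0=p[1]-36,p[0]-20; w=f[y0:y0+72,x0:x0+40]
B=np.clip(w[...,2]-np.maximum(w[...,0],w[...,1])-25,0,None); Rr=np.clip(w[...,0]-np.maximum(w[...,1],w[...,2])-45,0,None)
X=np.arange(x0,x0+40); out={}
for k,W in(("b",B),("r",Rr)):
    s=W.sum(1); ok=s>max(s.max()*.4,30); px=np.c_[(W@X)[ok]/s[ok],np.nonzero(ok)[0]+y0]; out[k]=onz(d,px,.07)[:,:2]; print(k,px[[0,-1]].round(1).tolist())
b,r=out["b"],out["r"]
for a in (4.5,5,5.5):
    u=np.array([-np.sin(np.radians(a)),np.cos(np.radians(a))]); print(a,"gap mm",((r@u).mean()-(b@u).mean())*1e3,"tip",((r[:6]@u).mean()-(b@u).mean())*1e3)
```

```text
27.95
b [[251.1, 115.0], [254.4, 135.0]]
r [[254.7, 138.0], [258.6, 161.0]]
4.5 gap mm -0.12170140653518235 tip -0.032516853660555234
5 gap mm 0.1031508711341611 tip 0.11176079288066632
5.5 gap mm 0.3279952934652497 tip 0.2560299284048162
```

The pointer is now level with the mark to about 0.1 mm. The arm is clear and touching nothing, so I'm handing in.

Run:
```python
from h import *
print(workorder.finish_job())
```

```text
the job is handed in; nothing more can be done
None
```

The beech blank is in the V-cradle, clamped between the plunger and the end stop, and the job was handed in at about 28 s of the 72 s allowed.

- **Placing:** I laid the blank with about 5 N of contact and let go. It lay within about 2 mm of the cradle centre along y.
- **Turning the knob:** One grip took it about 196° clockwise, with less than about 6 N on the tool at each reading. The pointer ended about 1.4 mm past the centre of the 4 mm mark. I regripped and eased back 5°, which is a small anticlockwise turn.
- **Last checks:** From above, the pointer is level with the mark to about 0.1 mm, give or take 0.3 mm for the axis angle. The blank was seen against the stop before the 5° ease-back; I did not view another picture after it. The arm was clear, with about zero force on it.
- **Disagreement:** With the knob gripped, the slanted view read about 1 mm short of the mark, while the view from above read 1.4 mm past. I trusted the view from above, because the camera was level with the pointer along y.

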